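# Check the bushings of a bracket with a test pin over a dial gauge

## Task

Check that the two bushings of the bracket are in line and read the height of the upper one: take the longest of the three test pins out of the stand by its handle, thread it down through the upper bushing and then the lower one, and press it on against the spring of the dial gauge underneath until its collar sits fully home on the upper bushing. Do not let go: finish holding the pin pressed home by its handle, so that the dial can be read. Do not force the pin, and leave the other two pins, the oil bottle and the ring gauge as they are.

Things in the scene. Friction and masses are not known exactly. Their poses are not given: they have to be found in the camera images.
- fixture: Checking fixture, fixed to the bench: steel base plate (108 x 100 x 12 mm) with a C-shaped grey cast bracket on it: a column at the back (its centre 48 mm along fixture +x, top at 147 mm) with two bushed bosses, 38 mm in diameter, one straight above the other. Origin on the bench under the common vertical axis of both bores; x points from the dial to the column (away from the robot at yaw 0), z up. Stands yawed up to 0.4 rad either way, left or right of the pin stand.
- upper_bush (a point): Centre of the upper bushing's mouth, on the upper face of its flange (flange 27 mm in diameter), 148 mm above the bench. Bore 15.2 mm, vertical, 16 mm deep, open below. Axes as the fixture's.
- lower_bush (a point): Centre of the lower bushing's mouth, on the upper face of its flange, 100 mm above the bench, straight below the upper one (48 mm from mouth to mouth). Bore 15.2 mm, 16 mm deep, open below.
- dial_plunger (a joint): Travel of the dial gauge's sprung plunger, in m: 0 free, grows as it is pressed down, stop at 0.012. Its flat foot, 12 mm in diameter, is 74 mm above the bench when free, centred under both bores. The spring pushes up with 2 N at the start of the travel and 400 N/m more. With the longest pin's collar home on the upper bushing it reads 0.010 (6 N, enough to lift the pin by 10 mm if it is let go). The dial's needle turns clockwise, once round for 12 mm.
- dial_foot (a point): Centre of the upper face of the gauge's foot.
- stand: Wooden pin stand, fixed: 62 x 172 mm, 40 mm high; three vertical holes 15.2 mm in diameter, 28 mm deep, in a row along its y axis at -50, 0 and +50 mm. Origin on the bench under its centre, z up. Pins stand on the holes' floors, 12 mm above the bench. Yawed up to 0.35 rad either way.
- long_pin: round steel checking pin, upright in one of the stand's three holes: shank 14 mm in diameter, 84 mm long under the collar with the lowest 10 mm tapering to 8 mm; collar 24 mm in diameter, 6 mm thick; on it a ridged round handle 20 mm in diameter, 40 mm long, in the same line; 130 mm long in all. Origin at the centre of the tip (lower end), z along the pin towards the handle. The longest pin: in the stand its handle's top is 142 mm above the bench. 0.14 kg, give or take 30 %.
- collar (a point): On the long pin's axis, in the plane of the collar's underside, 84 mm from the tip.
- handle (a point): On the long pin's axis, 22 mm above the collar's upper face: the middle of the handle, to be gripped (112 mm from the tip; 124 mm above the bench in the stand, 176 mm with the pin home in the fixture).
- middle_pin: round steel checking pin, upright in one of the stand's three holes: shank 14 mm in diameter, 60 mm long under the collar with the lowest 10 mm tapering to 8 mm; collar 24 mm in diameter, 6 mm thick; on it a ridged round handle 20 mm in diameter, 40 mm long, in the same line; 106 mm long in all. Origin at the centre of the tip (lower end), z along the pin towards the handle. In the stand its top is 118 mm above the bench. Not to be used.
- short_pin: round steel checking pin, upright in one of the stand's three holes: shank 14 mm in diameter, 44 mm long under the collar with the lowest 10 mm tapering to 8 mm; collar 24 mm in diameter, 6 mm thick; on it a ridged round handle 20 mm in diameter, 40 mm long, in the same line; 90 mm long in all. Origin at the centre of the tip (lower end), z along the pin towards the handle. In the stand its top is 102 mm above the bench. Not to be used.
- oil_bottle: Brown plastic oil bottle, 35 mm in diameter, 116 mm high, standing behind the work. Origin under its centre. To be left where it is.
- ring_gauge: Steel ring, 39 mm in diameter, 17 mm high, lying flat in front of the work. Origin under its centre. To be left where it is.
Not all that is in view belongs to the job. What is shaped like the long_pin but green, purple or red is not meant.

How it is judged (in metres and radians):
On the way, in this order (a step that is already met when the one before it is completed fails the run):
1. the longest pin is drawn out of the stand, held by its handle (z of long_pin in the frame of stand above 0.043 m and contact force between the fingers and long_pin above 1 N and distance between the grasp point and handle below 0.035 m), for 0.1 s.
2. its tip has passed through the upper bushing (horizontal distance between long_pin and upper_bush below 0.004 m and z of long_pin in the frame of upper_bush below -0.018 m and angle between the z axis of long_pin and the z axis of upper_bush, either way round below 0.08 rad), for 0.05 s.
3. its tip has passed through the lower bushing too (horizontal distance between long_pin and lower_bush below 0.004 m and z of long_pin in the frame of lower_bush below -0.018 m and angle between the z axis of long_pin and the z axis of lower_bush, either way round below 0.08 rad), for 0.05 s.
At the end, for the whole second after the job is handed in: The longest pin spans both bushings (within 4 mm and 0.08 rad of their axis, tip over 18 mm below the lower mouth), collar within 2.5 mm of the upper bushing's face, dial plunger pressed over 7.5 mm, all at rest, the fingers still gripping the handle (over 1 N, within 35 mm of its middle) (all of step 3 and horizontal distance between collar and upper_bush below 0.004 m and z of long_pin in the frame of upper_bush below -0.07 m and angle between the z axis of long_pin and the z axis of upper_bush, either way round below 0.08 rad and z of collar in the frame of upper_bush below 0.0025 m and value of joint dial_plunger above 0.0075 m and velocity of joint dial_plunger below 0.005 m/s and contact force between the fingers and long_pin above 1 N and distance between the grasp point and handle below 0.035 m and linear speed of long_pin below 0.01 m/s); the arm keeps its last pose, push and grip.
It fails at once if the pin is forced: more than 40 N between it and the fixture (contact force between long_pin and fixture above 40 N).
It fails at once if one of the other pins is moved by more than 10 mm or tipped (distance of any of middle_pin, short_pin from where it was at the start of the episode above 0.01 m or angle between any of middle_pin, short_pin's own z axis and vertical above 0.25 rad).
It fails at once if the oil bottle or the ring gauge is moved by more than 20 mm (distance of any of oil_bottle, ring_gauge from where it was at the start of the episode above 0.02 m).
It also fails if it takes over 48 s, if anything falls off the work surface, if the arm or the gripper's body presses on something with over 40 N, if the wrist force passes 120 N, or if a joint passes its speed limit or range.

## Robot

A 6-joint arm with a two-finger parallel gripper is mounted at the origin on a cart in front of the work surface, level with it; the furniture and walls round the work are solid. World frame = base frame: x ahead of the robot, y to its left, z up, the work surface at z = 0. Lengths are in m, angles in degrees, forces in N, time in s.
With the tool pointing down it reaches from about 0.375 to 0.9 m from the base axis. Payload 3.1 kg.
Tool frame: the origin (TCP) lies at the very end of the fingers, on their centre line; the grasp point (between the pads) lies 19 mm behind it; z points along the fingers, y is the direction in which the jaws open and shut (so a half turn about z gives the same grasp; the last joint's range is limited). The gripper opens to 87 mm and grips with 3 to 60 N. Pads are 19 mm wide; open, the fingers measure 117 mm over their backs; the gripper's body (75 mm by 190 mm) begins 51 mm behind the grasp point.
Start: joints at [-79.899, 30.224, 82.088, -0, 67.689, -10.227], TCP at [0.217, -0.586, 0.223] pointing down, gripper open.
Joint ranges: [-176.69, 176.69], [-43.24, 126.21], [12.49, 139.97], [-82, 262], [0, 151.66], [-163.58, 163.58]. Speed limits (degrees/s): [159.86, 159.86, 180, 180, 180, 180].

## Interface

Orientations are given as a 3x3 rotation matrix whose columns are the frame's x, y, z axes.
In Python, from rig import read_state, capture, hand_in gives the robot as it stands. The module is installed in compiled form; this text tells all that it offers.
- The arm moves only by the tool send_rows, never from a script. Its argument "moves" is one flat list of numbers, 7 for each row, row after row: the turn, a rotation vector about the world's x, y, z in degrees, then the shift along the world's x, y, z in cm, then the gripper's target within -1 to 1 (fully open at 1, half-way at 0, shut at -1). In form: [rx, ry, rz, tx, ty, tz, hand, rx, ry, rz, tx, ty, tz, hand, ...]. A call has 1 to 20 rows; each row shifts and turns the commanded pose from where the row before left it; what a row does not reach is not made up. A row lasts 1/10 s, in which the tool goes at most 50 mm and 8.59 degrees, less where a joint would pass 70% of its speed; a pose out of reach is approached as far as the arm can. A call with a gripper value outside its range is refused whole. The fingers move at their own pace and stop on an object; the grip force is fixed at half the most. Time passes only in rows, so rows that do not move let the fingers close. It gives the time, the measured TCP pose, the force and the opening at its end, in the units of the state.
- read_state(): the state, without advancing time (a new reading comes with each control period).
- capture(name): name is "scene" or "top" or "wrist"; returns a dict with "pixels" (480x640x3 uint8, red, green, blue), "vertical_fov" (degrees; the focal length in pixels is half the picture's height over the tangent of half this angle, whatever the lens; pixels are square), "cx", "cy" (the principal point, pixels), "rvec" (rotation vector, rad) and "tvec" (3), from world to camera coordinates, as OpenCV has them. Camera axes: x right, y down, z forward; pixel columns grow to the right and rows downward; lengths in m; the calibration is good to about 2 mm. A picture is of the moment at which its call begins. There is no depth.
- hand_in(): hands the job in, once; it reports no verdict.
The state is a dict: "time_s": time; "joint_positions": joint angles; "qvel": joint speeds; "tau": joint torques, N m; "position": TCP position; "tcp_rot": TCP orientation; "force": force on the tool from outside, world axes, zero at the start; "moment": the same for the moment, N m; "opening": opening from 0.0 (shut) to 1.0 (fully open).
Only numpy, scipy, OpenCV 4.12 (cv2) and the standard library are available. Lean on these libraries where they do the work, as an engineer would, in place of code of your own. Each camera call takes 0.05 s, during which the arm holds its last target.

## Working session

There is one attempt and no reset: what is moved stays moved. The work goes in short steps, Python scripts to look and compute and a tool call to move; the robot and the scene stay as the last step left them, time stands still between calls to the robot, and variables do not carry over. Pictures are saved under pics/ and viewed, and the job is handed in when it is done.

Besides the shell and the picture viewer there is one more tool, called after "Emit:" as name(argument=value, ...), one argument or row to a line, values as JSON. send_rows: Moves the arm, as the interface text tells. Its arguments: {"type":"object","properties":{"moves":{"type":"array","items":{"type":"number"}}},"required":["moves"]}

```bash
mkdir -p pics
cat > h.py <<'E'
import numpy as np, cv2, json
from rig import read_state, capture, hand_in
def snap(cam,name):
    c=capture(cam); cv2.imwrite(f'pics/{name}.png',c['pixels'][:,:,::-1]); np.save(f'pics/{name}.npy',c,allow_pickle=True); return c
def load(name): return np.load(f'pics/{name}.npy',allow_pickle=True).item()
def KRt(c):
    f=240/np.tan(np.radians(c['vertical_fov'])/2)
    K=np.array([[f,0,c['cx']],[0,f,c['cy']],[0,0,1.]]);R=cv2.Rodrigues(np.array(c['rvec'],float))[0];return K,R,np.array(c['tvec'],float).reshape(3)
def ray(c,u,v):
    K,R,t=KRt(c); d=R.T@np.linalg.inv(K)@np.array([u,v,1.]); return -R.T@t,d
def onplane(c,u,v,z):
    o,d=ray(c,u,v); return o+d*(z-o[2])/d[2]
def proj(c,P):
    K,R,t=KRt(c); q=(R@np.atleast_2d(P).T).T+t; q=q@K.T; return q[:,:2]/q[:,2:]
E
python3 - <<'E'
from h import *
for n in ['scene','top','wrist']:
    c=snap(n,n+'0'); o,d=ray(c,320,240); print(n,c['vertical_fov'],c['cx'],c['cy'],o.round(3),(d/np.linalg.norm(d)).round(3))
s=read_state();print(s['time_s'],s['position'],s['tcp_rot'],s['force'],s['opening'])
E
```

```text
scene 52.227763895974654 327.4495626121982 241.62022250390532 [-0.179 -0.386  0.529] [ 0.788  0.377 -0.487]
top 43.07157979371931 314.7808833573079 241.96596160316724 [ 0.231 -0.075  1.23 ] [ 0.22  -0.013 -0.975]
wrist 62.927027592895016 320.7689699147756 242.93872716013973 [ 0.288 -0.559  0.384] [-0.257 -0.091 -0.962]
0.15 [ 0.21704168 -0.58550606  0.22179616] [[ 9.37729602e-01  3.47365966e-01 -2.82263622e-04]
 [ 3.47365949e-01 -9.37728231e-01  1.63158329e-03]
 [ 3.02069939e-04 -1.62803272e-03 -9.99998629e-01]] [0.74574071 0.40978881 0.88623643] 0.9995252884535578
```

View pics/scene0.png

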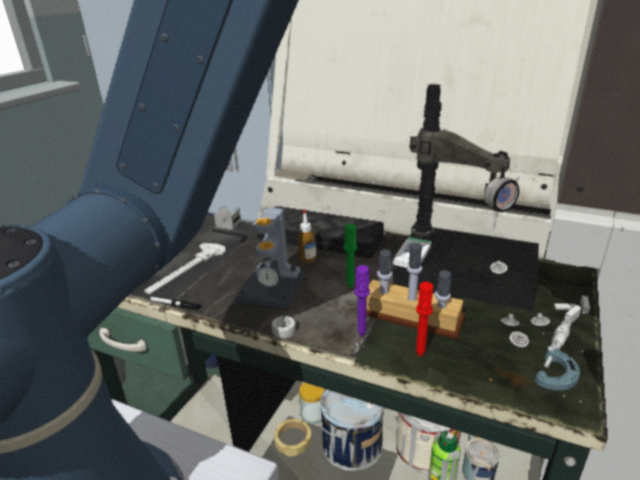

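View pics/top0.png

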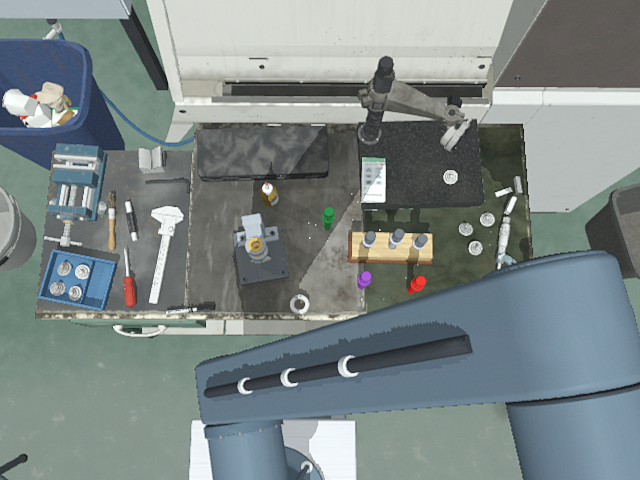

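View pics/wrist0.png

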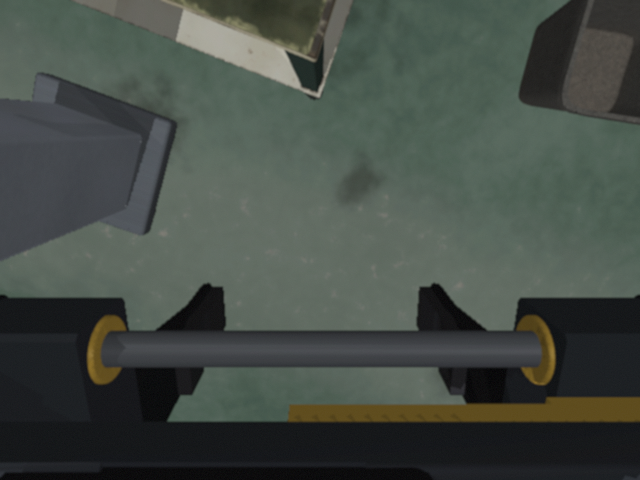

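Run:
```python
from h import *
a=load('scene0')['pixels'][210:370,230:480,::-1]; b=load('top0')['pixels'][170:320,215:465,::-1]
cv2.imwrite('pics/z0.png',np.vstack([cv2.resize(a,(625,400),interpolation=3),]))
cv2.imwrite('pics/z1.png',cv2.resize(b,(800,480),interpolation=3))
```

```text
(no output)
```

View pics/z0.png

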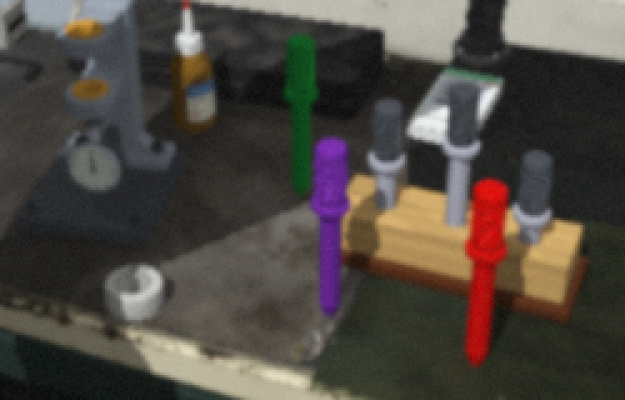

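View pics/z1.png

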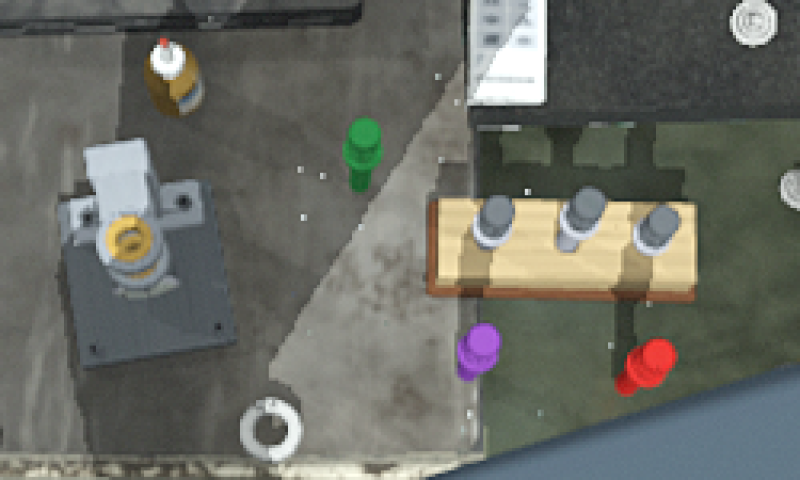

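The candidates are the three grey pins in the stand (scene pixels 385,265; 415,255; 444,290). The green, purple and red ones are loose decoys on the bench. The middle grey one shows the longest bare shank under its collar and the highest top, so it is the long pin, as the crop confirms. Next I measure it.

Run:
```python
from h import *
T=load('top0');S=load('scene0')
im=T['pixels'];hsv=cv2.cvtColor(im,cv2.COLOR_RGB2HSV)
m=cv2.inRange(hsv,(15,110,120),(35,255,255)); m2=np.zeros_like(m);m2[225:270,235:280]=m[225:270,235:280]
cs,_=cv2.findContours(m2,cv2.RETR_EXTERNAL,cv2.CHAIN_APPROX_NONE)
for c in cs:
    if len(c)>8: print('ring',cv2.fitEllipse(c),cv2.contourArea(c),onplane(T,*cv2.fitEllipse(c)[0],.148))
# stand top (bright wood)
m=cv2.inRange(hsv,(12,50,150),(30,160,255)); m[:, :345]=0;m[:,440:]=0;m[:228]=0;m[270:]=0
cs,_=cv2.findContours(m,cv2.RETR_EXTERNAL,cv2.CHAIN_APPROX_NONE)
pts=np.vstack(cs)[:,0]; r=cv2.minAreaRect(pts.astype(np.float32));print('stand',r)
for p in cv2.boxPoints(r): print(p,onplane(T,*p,.04))
print('standc',onplane(T,*r[0],.04))
for n,u,v,z in [('L',496,211,.118),('M',590,201,.142),('R',663,220,.102),('L',496,211,.102),('R',663,220,.118)]:
    print(n,z,onplane(T,215+u/3.2,170+v/3.2,z))
for n,p in [('grn',(366,132)),('pur',(485,339)),('red',(659,354))]: print(n,onplane(T,215+p[0]/3.2,170+p[1]/3.2,.13))
print('ring',onplane(T,215+271/3.2,170+429/3.2,.017),'bottle',onplane(T,215+165/3.2,170+50/3.2,.11))
for u,v in [(60,205),(205,180),(235,342),(85,367)]: print('plate',onplane(T,215+u/3.2,170+v/3.2,.012))
```

```text
ring ((254.9554901123047, 244.20883178710938), (12.635985374450684, 12.917464256286621), 36.56366729736328) 126.5 [0.46599959 0.02859928 0.148     ]
stand ((391.16522216796875, 246.05551147460938), (82.20375061035156, 27.939537048339844), 1.4688007831573486)
[349.71875 258.96713] [ 0.46024069 -0.15046103  0.04      ]
[350.43494 231.03679] [ 0.5174688  -0.15243813  0.04      ]
[432.6117  233.14389] [ 0.51384405 -0.31782533  0.04      ]
[431.8955  261.07422] [ 0.45665221 -0.31417086  0.04      ]
standc [ 0.48690565 -0.23371629  0.04      ]
L 0.118 [ 0.48935586 -0.18400641  0.118     ]
M 0.142 [ 0.48990765 -0.23581185  0.142     ]
R 0.102 [ 0.48802271 -0.28487275  0.102     ]
L 0.102 [ 0.49308123 -0.18557706  0.102     ]
R 0.118 [ 0.48436912 -0.28189312  0.118     ]
grn [ 0.53370863 -0.10747132  0.13      ]
pur [ 0.41136938 -0.17528665  0.13      ]
red [ 0.40309816 -0.27460629  0.13      ]
ring [ 0.37258735 -0.05112533  0.017     ] bottle [0.58974958 0.01272631 0.11      ]
plate [0.51675898 0.08568958 0.012     ]
plate [ 0.53371855 -0.00714305  0.012     ]
plate [ 0.42821821 -0.02778717  0.012     ]
plate [0.41189369 0.06658328 0.012     ]
```

Emit:
send_rows(
  moves=[0,0,2,0.5,0.6,0.2,1,0,0,5,1.8,2.4,0.2,1,0,0,5,1.9,2.5,0.2,1,0,0,5,1.9,2.5,0.2,1,0,0,5,1.9,2.5,0.2,1,0,0,5,1.9,2.5,0.2,1,0,0,5,1.9,2.5,0.2,1,0,0,5,1.9,2.5,0.2,1,0,0,5,1.9,2.5,0.2,1,0,0,5,1.9,2.5,0.2,1,0,0,5,1.9,2.5,0.2,1,0,0,5,1.9,2.5,0.2,1,0,0,5,1.9,2.5,0.2,1,0,0,5,1.9,2.5,0.2,1,0,0,5,1.5,2.0,0,1,0,0,2.7,0.6,0.1,0,1,0,0,0,0,0,0,1,0,0,0,0,0,0,1],
)

```text
time_s: 1.95
position: [0.4889, -0.2347, 0.2505]
tcp_rot: [[-0.088, 0.996, -0.0], [0.996, 0.088, 0.0], [0.0, -0.0, -1.0]]
force: [-1.1, -0.1, 0.3]
opening: 0.998
```

Run:
```python
from h import *
for n in ['scene','top','wrist']: snap(n,n+'1')
s=read_state();print(s['time_s'],s['position'],s['tcp_rot'],s['force'],s['joint_positions'])
```

```text
2.1 [ 0.48863113 -0.23535622  0.25052097] [[-8.64629669e-02  9.96255017e-01 -3.10050128e-04]
 [ 9.96255055e-01  8.64630072e-02  1.18943862e-04]
 [ 1.45306286e-04 -2.98604769e-04 -9.99999945e-01]] [-1.30049288  0.35052833  0.76217354] [-3.75250353e+01  2.19339192e+01  9.20845833e+01 -5.92819383e-03
  6.59997375e+01 -4.24827809e+01]
```

View pics/wrist1.png

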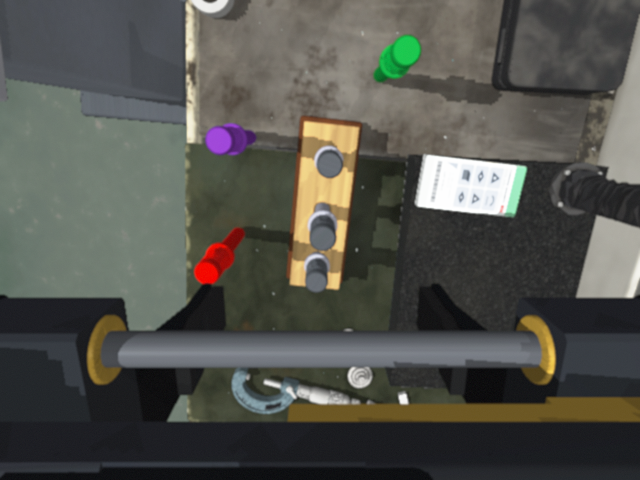

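View pics/scene1.png

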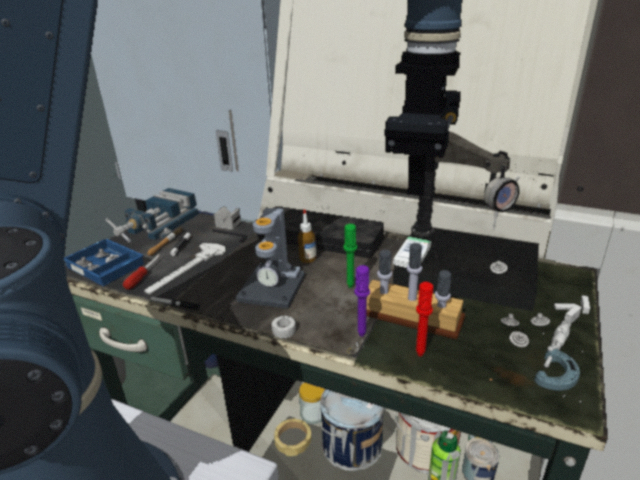

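Run:
```python
from h import *
a=load('wrist1')['pixels'][130:300,260:390,::-1]
cv2.imwrite('pics/z2.png',cv2.resize(a,(520,680)[:2],interpolation=3)[:600])
b=load('top1')['pixels'][210:290,340:460,::-1]
cv2.imwrite('pics/z3.png',cv2.resize(b,(720,480),interpolation=3))
b=load('scene1')['pixels'][230:320,360:480,::-1]
cv2.imwrite('pics/z4.png',cv2.resize(b,(720,540),interpolation=3))
```

```text
(no output)
```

View pics/z2.png

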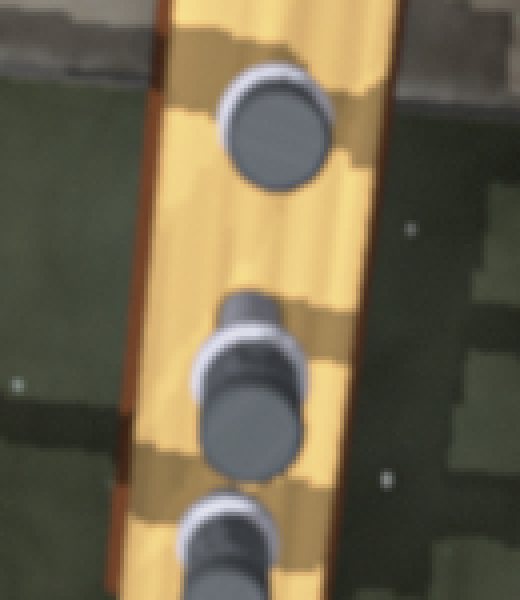

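View pics/z4.png

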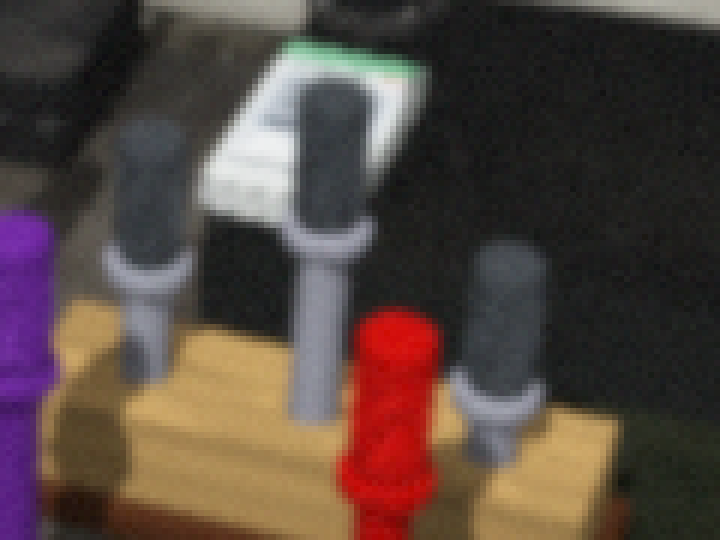

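Run:
```python
from h import *
W=load('wrist1')
print(onplane(W,322.75,238.4,.142),onplane(W,260+279/4,130+136/4,.118))
S=load('scene1'); o,d=ray(S,360+337/6,230+92/6); o2,d2=ray(W,322.75,238.4)
A=np.stack([d,-d2],1);k=np.linalg.lstsq(A,o2-o,rcond=None)[0];print(o+d*k[0],o2+d2*k[1])
T=load('top1')
hsv=cv2.cvtColor(T['pixels'],cv2.COLOR_RGB2HSV)
m=cv2.inRange(hsv,(15,110,120),(35,255,255))[225:270,235:280]
cs,_=cv2.findContours(m,cv2.RETR_EXTERNAL,cv2.CHAIN_APPROX_NONE)
for c in cs:
    if len(c)>8: e=cv2.fitEllipse(c);print(e,onplane(T,e[0][0]+235,e[0][1]+225,.148))
```

```text
[ 0.48930972 -0.2333396   0.142     ] [ 0.49011551 -0.18271608  0.118     ]
[ 0.48953182 -0.23425647  0.14039133] [ 0.48935952 -0.23381958  0.14026548]
((19.776784896850586, 19.06325912475586), (12.331579208374023, 13.228118896484375), 81.13034057617188) [0.46626923 0.02893083 0.148     ]
```

View pics/z3.png

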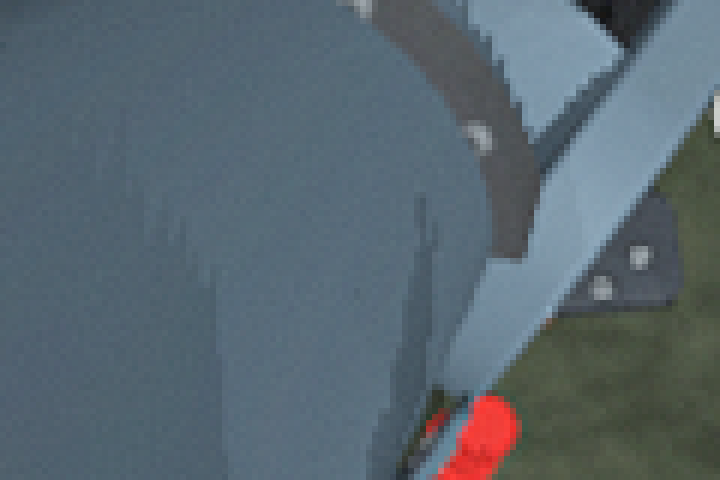

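Emit:
send_rows(
  moves=[0,0,-5,0.08,0.18,-0.5,1,0,0,0,0,0,-1.5,1,0,0,0,0,0,-2,1,0,0,0,0,0,-2,1,0,0,0,0,0,-2,1,0,0,0,0,0,-2,1,0,0,0,0,0,-2,1,0,0,0,0,0,-1.5,1,0,0,0,0,0,-0.8,1,0,0,0,0,0,-0.25,1,0,0,0,0,0,0,1],
)

```text
time_s: 3.2
position: [0.49, -0.2336, 0.1052]
tcp_rot: [[0.0, 1.0, 0.0], [1.0, -0.0, -0.0], [-0.0, 0.0, -1.0]]
force: [-0.2, 0.0, 0.8]
opening: 1.002
```

Run:
```python
from h import *
snap('wrist','wrist2');snap('scene','scene2');s=read_state();print(s['time_s'],s['position'],s['tcp_rot'],s['force'])
```

```text
3.3 [ 0.49037434 -0.23372242  0.10578503] [[-2.13835718e-04  9.99999224e-01  1.22737198e-03]
 [ 9.99999561e-01  2.14954963e-04 -9.11844356e-04]
 [-9.12107478e-04  1.22717645e-03 -9.99998831e-01]] [ 0.07234431 -0.45451946  0.59825493]
```

View pics/wrist2.png

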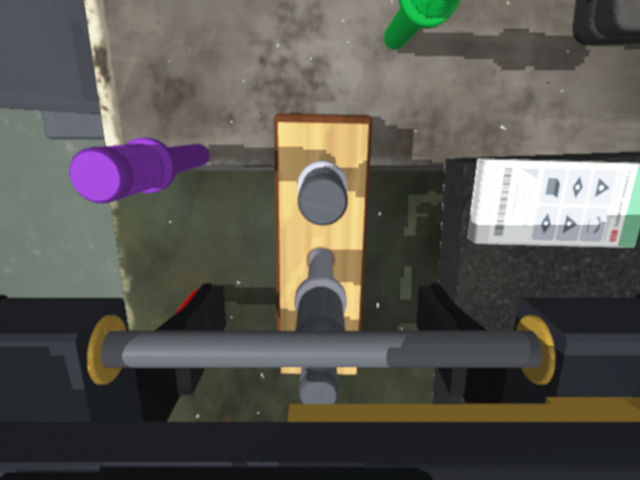

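View pics/scene2.png

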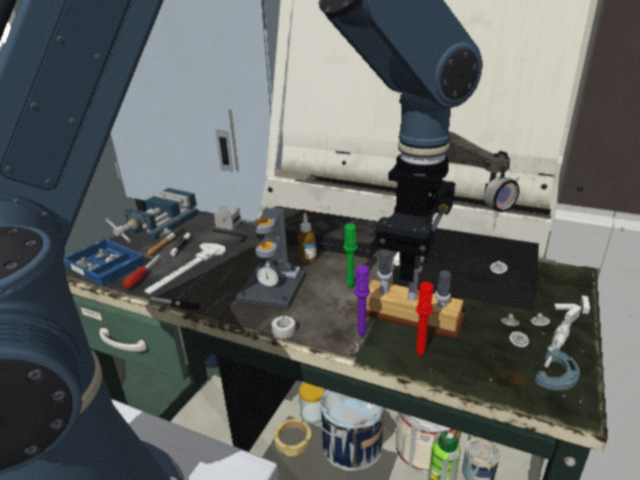

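The long pin's handle (wrist 321,300) lies midway between the fingers, and the gripper is clear of the neighbouring pins. Closing.

Emit:
send_rows(
  moves=[0,0,0,0,0,0,-1,0,0,0,0,0,0,-1,0,0,0,0,0,0,-1,0,0,0,0,0,0,-1,0,0,0,0,0,0,-1,0,0,0,0,0,0,-1,0,0,0,0,0,0,-1,0,0,0,0,0,0,-1,0,0,0,0,0,0,-1,0,0,0,0,0,0,-1],
)

```text
time_s: 4.3
position: [0.4899, -0.2332, 0.105]
tcp_rot: [[-0.0, 1.0, -0.0], [1.0, 0.0, 0.0], [0.0, -0.0, -1.0]]
force: [0.2, 0.3, -0.7]
opening: 0.221
```

Emit:
send_rows(
  moves=[0,0,0,0,0,0.3,-1,0,0,0,0,0,0.8,-1,0,0,0,0,0,1.2,-1,0,0,0,0,0,1.5,-1,0,0,0,0,0,1.7,-1,0,0,0,0,0,2,-1,0,0,0,0,0,2,-1,0,0,0,0,0,2,-1,0,0,0,0,0,2,-1,0,0,0,0,0,1.5,-1,0,0,0,0,0,0.7,-1,0,0,0,0,0,0.3,-1,0,0,0,0,0,0,-1,0,0,0,0,0,0,-1],
)

```text
time_s: 5.7
position: [0.4894, -0.2329, 0.2643]
tcp_rot: [[-0.0, 1.0, -0.001], [1.0, 0.0, 0.001], [0.001, -0.001, -1.0]]
force: [-0.2, 0.2, -2.1]
opening: 0.222
```

Run:
```python
from h import *
snap('wrist','wrist3');snap('scene','scene3');s=read_state();print(s['time_s'],s['position'],s['tcp_rot'],s['force'],s['opening'])
```

```text
5.8 [ 0.48948638 -0.23292281  0.26415997] [[-4.50157094e-04  9.99998648e-01 -1.58148539e-03]
 [ 9.99999197e-01  4.52029275e-04  1.18365341e-03]
 [ 1.18436669e-03 -1.58095129e-03 -9.99998049e-01]] [ 0.46856159  0.11941314 -1.01012819] 0.21963215418084214
```

View pics/wrist3.png

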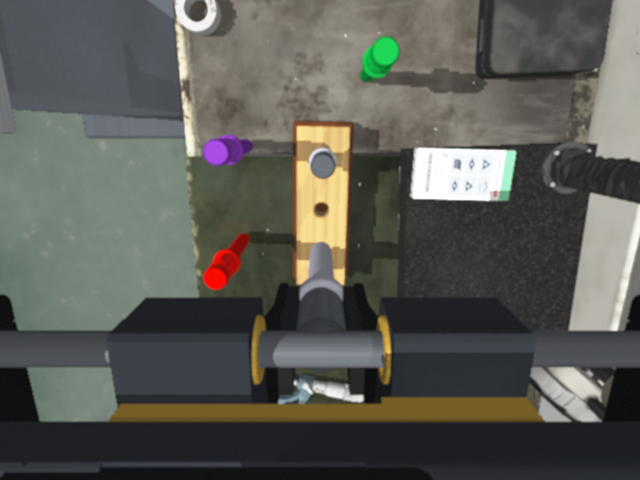

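View pics/scene3.png

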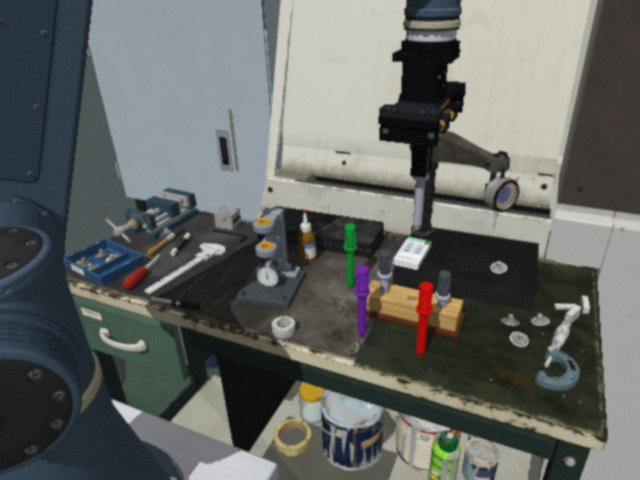

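The pin is drawn out and hangs straight, and the other two pins are still in their holes. Moving next to the bracket and looking again.

Emit:
send_rows(
  moves=[0,0,0,-0.1,0.5,0,-1,0,0,0,-0.2,1.3,0,-1,0,0,0,-0.2,2,0,-1,0,0,0,-0.3,2.2,0,-1,0,0,0,-0.3,2.2,0,-1,0,0,0,-0.3,2.2,0,-1,0,0,0,-0.3,2.2,0,-1,0,0,0,-0.3,2.2,0,-1,0,0,0,-0.2,1.8,0,-1,0,0,0,-0.1,1.2,0,-1,0,0,0,0,0.5,0,-1,0,0,0,0,0,0,-1,0,0,0,0,0,0,-1,0,0,0,0,0,0,-1],
)

```text
time_s: 7.2
position: [0.4672, -0.0509, 0.265]
tcp_rot: [[0.0, 1.0, 0.0], [1.0, -0.0, -0.0], [-0.0, 0.0, -1.0]]
force: [-0.8, 0.0, -0.8]
opening: 0.22
```

Run:
```python
from h import *
c=snap('wrist','wrist4');snap('scene','scene4');snap('top','top4');s=read_state();print(s['time_s'],s['position'],s['tcp_rot'],s['force'],s['opening'])
```

```text
7.35 [ 0.46705308 -0.05084174  0.26497241] [[ 4.60148896e-04  9.99999890e-01 -8.99901603e-05]
 [ 9.99999890e-01 -4.60157243e-04 -9.27645229e-05]
 [-9.28059224e-05 -8.99474649e-05 -9.99999992e-01]] [-0.38448557 -0.55909494 -1.86632189] 0.22117383374298416
```

View pics/wrist4.png

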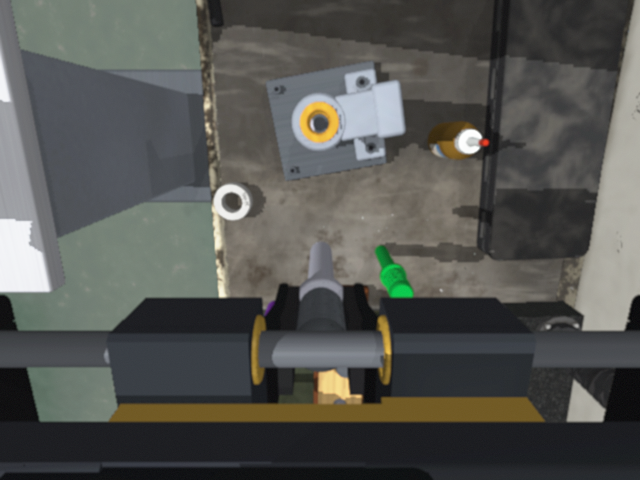

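View pics/scene4.png

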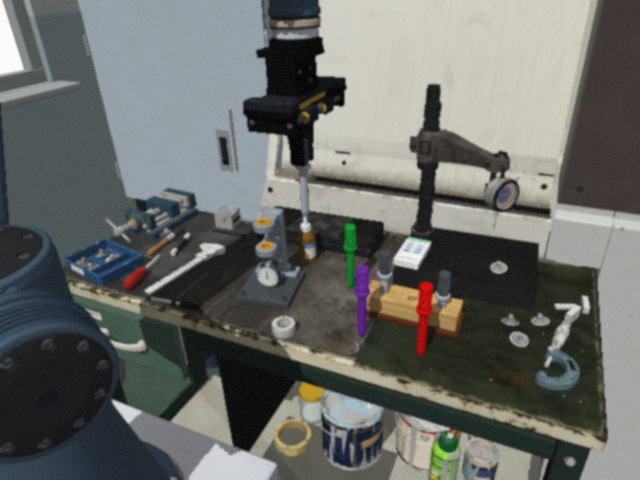

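View pics/top4.png

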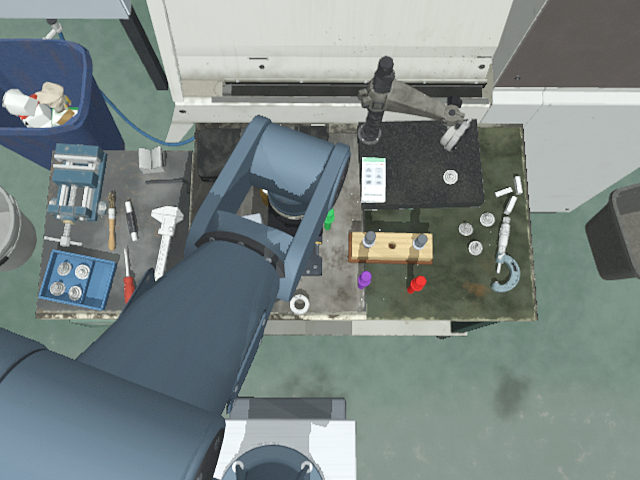

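```bash
cat > ring.py <<'E'
from h import *
def ringat(c,z=.148,box=None):
    hsv=cv2.cvtColor(c['pixels'],cv2.COLOR_RGB2HSV)
    m=cv2.inRange(hsv,(12,120,110),(35,255,255))
    if box: k=np.zeros_like(m);k[box[1]:box[3],box[0]:box[2]]=1;m=m*k
    cs,_=cv2.findContours(m,cv2.RETR_CCOMP,cv2.CHAIN_APPROX_NONE)
    for q in cs:
        if len(q)>20:
            e=cv2.fitEllipse(q); print(np.round(e[0],2),np.round(e[1],1),cv2.contourArea(q),onplane(c,*e[0],z).round(4))
E
python3 - <<'E'
from ring import *
W=load('wrist4');ringat(W,box=(285,90,360,155))
print('expected tip,tcp pix',proj(W,[[.467,-.0508,.172],[.467,-.0508,.182],[.467,-.0508,.256]]))
S=load('scene4');ringat(S,box=(240,200,300,270))
cv2.imwrite('pics/z5.png',np.hstack([cv2.resize(W['pixels'][230:310,280:360,::-1],(400,400),interpolation=3),cv2.resize(W['pixels'][90:155,285:350,::-1],(400,400),interpolation=3)]))
E
```

```text
[318.97 121.67] [37.6 39.2] 1154.5 [0.4655 0.0308 0.148 ]
[318.54 123.18] [19.8 20.4] 314.5 [0.4652 0.0298 0.148 ]
expected tip,tcp pix [[321.26239006 246.7929927 ]
 [321.27953493 251.20971959]
 [321.46151849 298.09091047]]
[265.84 245.03] [ 6.3 14. ] 66.5 [ 0.3919 -0.0177  0.148 ]
[263.17 221.16] [ 6.  13.9] 63.5 [0.4629 0.0287 0.148 ]
```

View pics/z5.png

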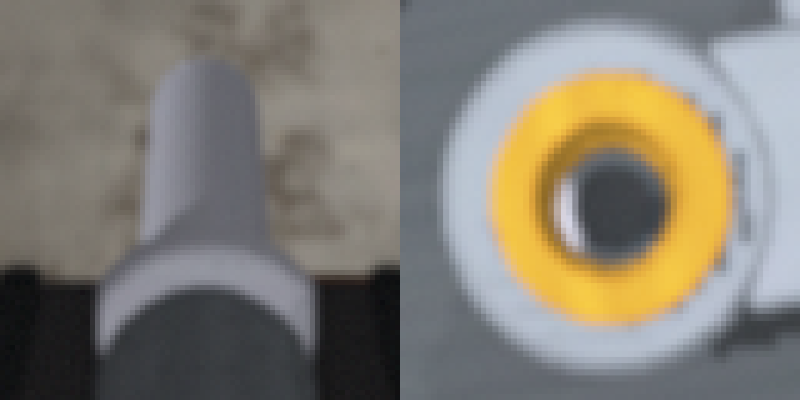

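Emit:
send_rows(
  moves=[0,0,0,0,0.3,0,-1,0,0,0,0,1,0,-1,0,0,0,0,1.5,0,-1,0,0,0,-0.13,1.5,0,-1,0,0,0,0,1.5,0,-1,0,0,0,0,1.3,0,-1,0,0,0,0,0.7,0,-1,0,0,0,0,0.3,0,-1,0,0,0,0,0,0,-1,0,0,0,0,0,0,-1,0,0,0,0,0,0,-1],
)

```text
time_s: 8.45
position: [0.4657, 0.0303, 0.265]
tcp_rot: [[0.0, 1.0, -0.0], [1.0, -0.0, -0.0], [-0.0, -0.0, -1.0]]
force: [-0.5, -0.1, -0.2]
opening: 0.216
```

Run:
```python
from ring import *
W=snap('wrist','wrist5');S=snap('scene','scene5');s=read_state();print(s['time_s'],s['position'],s['tcp_rot'],s['force'],s['opening'])
p=np.array(s['position']);print(proj(W,[p-[0,0,.093],[p[0],p[1],.148]]))
ringat(W,box=(280,190,360,310))
cv2.imwrite('pics/z6.png',np.hstack([cv2.resize(W['pixels'][190:310,260:380,::-1],(400,400),interpolation=3),cv2.resize(S['pixels'][150:290,210:350,::-1],(400,400),interpolation=3)]))
```

```text
8.55 [0.46575389 0.03033455 0.2650479 ] [[ 2.14710456e-04  9.99999976e-01  4.72753951e-05]
 [ 9.99999970e-01 -2.14704891e-04 -1.17671310e-04]
 [-1.17661157e-04  4.73006590e-05 -9.99999992e-01]] [ 0.51094598 -0.56990298 -0.94673957] 0.2144542959064842
[[321.59063642 246.93163431]
 [321.5332669  237.5022854 ]]
[321.29 234.83] [30.7 33. ] 591.5 [0.4656 0.0324 0.148 ]
```

View pics/z6.png

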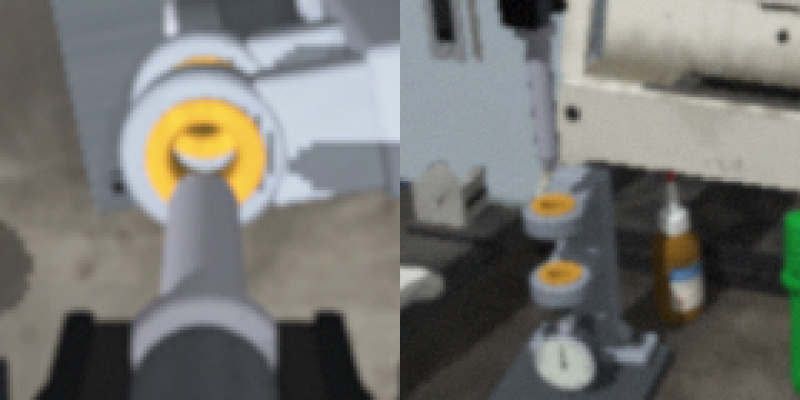

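Run:
```python
from ring import *
W=load('wrist5');im=W['pixels'].astype(int)
for u in (320,321,322,323): print(u,[tuple(im[v,u]) for v in range(215,224)])
y=im[236]; print([ (u,tuple(y[u])) for u in list(range(298,308))+list(range(335,345))])
p=onplane(W,321.8,218.8,.148);print(p, p[1]-.0135)
# tip edge: last dark row of tip
print([ (v,tuple(im[v,321])) for v in range(236,248)])
```

```text
320 [(np.int64(201), np.int64(213), np.int64(224)), (np.int64(202), np.int64(214), np.int64(225)), (np.int64(199), np.int64(211), np.int64(225)), (np.int64(196), np.int64(199), np.int64(206)), (np.int64(212), np.int64(183), np.int64(157)), (np.int64(235), np.int64(187), np.int64(97)), (np.int64(246), np.int64(201), np.int64(70)), (np.int64(247), np.int64(207), np.int64(73)), (np.int64(247), np.int64(209), np.int64(75))]
321 [(np.int64(200), np.int64(211), np.int64(223)), (np.int64(201), np.int64(213), np.int64(225)), (np.int64(199), np.int64(210), np.int64(225)), (np.int64(195), np.int64(196), np.int64(202)), (np.int64(210), np.int64(179), np.int64(150)), (np.int64(234), np.int64(185), np.int64(92)), (np.int64(246), np.int64(199), np.int64(70)), (np.int64(247), np.int64(207), np.int64(71)), (np.int64(247), np.int64(207), np.int64(74))]
322 [(np.int64(201), np.int64(213), np.int64(224)), (np.int64(202), np.int64(214), np.int64(225)), (np.int64(200), np.int64(211), np.int64(225)), (np.int64(195), np.int64(197), np.int64(204)), (np.int64(209), np.int64(180), np.int64(152)), (np.int64(23
[... 1675 characters left out ...]
6594014 0.04445339 0.148     ] 0.030953393415029756
[(236, (np.int64(246), np.int64(207), np.int64(102))), (237, (np.int64(233), np.int64(203), np.int64(156))), (238, (np.int64(210), np.int64(202), np.int64(200))), (239, (np.int64(194), np.int64(203), np.int64(214))), (240, (np.int64(180), np.int64(188), np.int64(195))), (241, (np.int64(149), np.int64(152), np.int64(153))), (242, (np.int64(125), np.int64(123), np.int64(125))), (243, (np.int64(116), np.int64(116), np.int64(123))), (244, (np.int64(117), np.int64(117), np.int64(125))), (245, (np.int64(116), np.int64(117), np.int64(125))), (246, (np.int64(116), np.int64(118), np.int64(125))), (247, (np.int64(115), np.int64(118), np.int64(124)))]
```

Emit:
send_rows(
  moves=[0,0,0,0,0.03,-0.5,-1,0,0,0,0,0,-0.8,-1,0,0,0,0,0,-0.6,-1,0,0,0,0,0,-0.4,-1,0,0,0,0,0,-0.2,-1,0,0,0,0,0,-0.2,-1,0,0,0,0,0,-0.2,-1,0,0,0,0,0,0,-1],
)

```text
time_s: 9.35
position: [0.4656, 0.0311, 0.2359]
tcp_rot: [[-0.001, 1.0, -0.0], [1.0, 0.001, 0.0], [0.0, -0.0, -1.0]]
force: [0.1, -0.7, -1.7]
opening: 0.222
```

Emit:
send_rows(
  moves=[0,0,0,0,0,-0.2,-1,0,0,0,0,0,-0.2,-1,0,0,0,0,0,-0.2,-1,0,0,0,0,0,-0.2,-1,0,0,0,0,0,0,-1],
)

```text
time_s: 9.85
position: [0.4656, 0.031, 0.2278]
tcp_rot: [[-0.001, 1.0, -0.0], [1.0, 0.001, 0.0], [0.0, -0.0, -1.0]]
force: [-0.1, -0.5, -2.1]
opening: 0.224
```

Run:
```python
from ring import *
W=snap('wrist','wrist6');S=snap('scene','scene6');s=read_state();print(s['time_s'],s['position'],s['force'],s['moment'])
cv2.imwrite('pics/z7.png',np.hstack([cv2.resize(W['pixels'][190:310,260:380,::-1],(400,400),interpolation=3),cv2.resize(S['pixels'][180:280,220:320,::-1],(400,400),interpolation=3)]))
```

```text
9.95 [0.46563951 0.0310642  0.22798841] [-0.38178504 -0.19438769 -0.74946283] [ 0.00261675 -0.14600531  0.02040588]
```

View pics/z7.png

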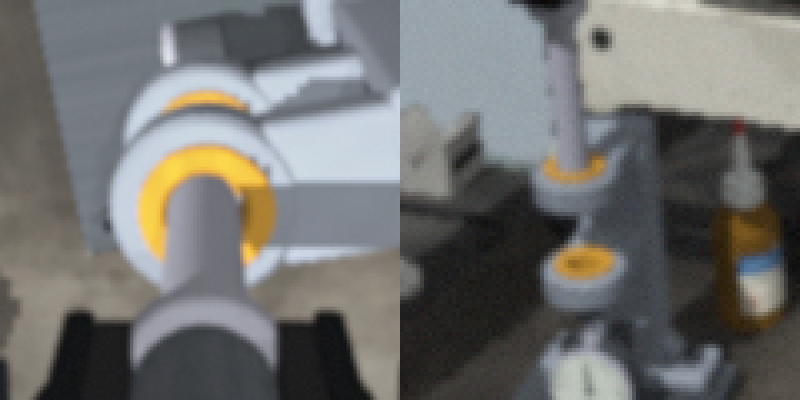

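The tip is 13 mm into the upper bore, and the picture shows the shank central in the ring with no contact force. Continuing.

Emit:
send_rows(
  moves=[0,0,0,0,0,-0.2,-1,0,0,0,0,0,-0.2,-1,0,0,0,0,0,-0.2,-1,0,0,0,0,0,-0.2,-1,0,0,0,0,0,-0.2,-1,0,0,0,0,0,-0.2,-1,0,0,0,0,0,0,-1],
)

```text
time_s: 10.65
position: [0.4656, 0.031, 0.2158]
tcp_rot: [[-0.001, 1.0, -0.0], [1.0, 0.001, -0.0], [-0.0, -0.0, -1.0]]
force: [0.2, -0.5, -0.8]
opening: 0.221
```

Emit:
send_rows(
  moves=[0,0,0,0,0,-0.3,-1,0,0,0,0,0,-0.3,-1,0,0,0,0,0,-0.3,-1,0,0,0,0,0,-0.3,-1,0,0,0,0,0,-0.3,-1,0,0,0,0,0,-0.3,-1,0,0,0,0,0,-0.2,-1,0,0,0,0,0,-0.2,-1,0,0,0,0,0,-0.2,-1,0,0,0,0,0,-0.2,-1,0,0,0,0,0,0,-1],
)

```text
time_s: 11.75
position: [0.4656, 0.0311, 0.1898]
tcp_rot: [[-0.001, 1.0, -0.0], [1.0, 0.001, -0.0], [-0.0, -0.0, -1.0]]
force: [-0.2, -0.2, -1.4]
opening: 0.22
```

Emit:
send_rows(
  moves=[0,0,0,0,0,-0.2,-1,0,0,0,0,0,-0.2,-1,0,0,0,0,0,-0.2,-1,0,0,0,0,0,-0.2,-1,0,0,0,0,0,-0.1,-1,0,0,0,0,0,0,-1],
)

```text
time_s: 12.35
position: [0.4656, 0.031, 0.1809]
tcp_rot: [[-0.001, 1.0, -0.0], [1.0, 0.001, -0.0], [-0.0, -0.0, -1.0]]
force: [0.2, 1.0, -1.2]
opening: 0.217
```

Run:
```python
from ring import *
W=snap('wrist','wrist7');S=snap('scene','scene7');s=read_state();print(s['time_s'],s['position'],s['force'],s['moment'])
cv2.imwrite('pics/z8.png',np.hstack([cv2.resize(W['pixels'][190:310,260:380,::-1],(400,400),interpolation=3),cv2.resize(S['pixels'][180:300,215:335,::-1],(400,400),interpolation=3)]))
```

```text
12.45 [0.46564772 0.03106071 0.18104068] [ 0.23359148  0.2581272  -1.38436029] [-0.09108083 -0.15264656  0.0130518 ]
```

View pics/z8.png

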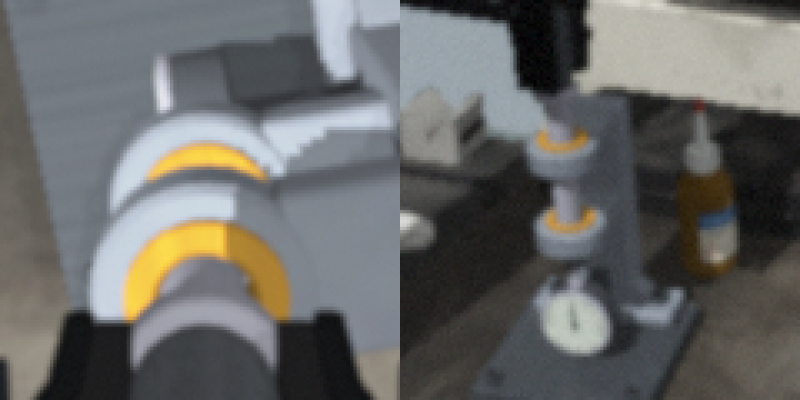

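The pin is in the lower bushing too, with no side force. Next it goes onto the gauge foot.

Emit:
send_rows(
  moves=[0,0,0,0,0,-0.2,-1,0,0,0,0,0,-0.2,-1,0,0,0,0,0,-0.2,-1,0,0,0,0,0,-0.2,-1,0,0,0,0,0,-0.2,-1,0,0,0,0,0,-0.2,-1,0,0,0,0,0,-0.2,-1,0,0,0,0,0,0,-1],
)

```text
time_s: 13.25
position: [0.4657, 0.031, 0.1669]
tcp_rot: [[-0.0, 1.0, -0.0], [1.0, 0.0, 0.0], [0.0, -0.0, -1.0]]
force: [-0.4, 0.3, 1.6]
opening: 0.219
```

Emit:
send_rows(
  moves=[0,0,0,0,0,-0.2,-1,0,0,0,0,0,-0.2,-1,0,0,0,0,0,-0.2,-1,0,0,0,0,0,-0.1,-1,0,0,0,0,0,0,-1,0,0,0,0,0,0,-1],
)

```text
time_s: 13.85
position: [0.4658, 0.0311, 0.1601]
tcp_rot: [[-0.001, 1.0, 0.0], [1.0, 0.001, -0.0], [-0.0, 0.0, -1.0]]
force: [-0.3, 0.1, 3.4]
opening: 0.218
```

Emit:
send_rows(
  moves=[0,0,0,0,0,-0.1,-1,0,0,0,0,0,0,-1],
)

```text
time_s: 14.05
position: [0.4658, 0.031, 0.1591]
tcp_rot: [[-0.0, 1.0, 0.0], [1.0, 0.0, -0.0], [-0.0, 0.0, -1.0]]
force: [-0.3, -0.3, 3.2]
opening: 0.22
```

Emit:
send_rows(
  moves=[0,0,0,0,0,-0.1,-1,0,0,0,0,0,0,-1],
)

```text
time_s: 14.25
position: [0.4658, 0.0311, 0.158]
tcp_rot: [[-0.001, 1.0, 0.0], [1.0, 0.001, -0.0], [-0.0, 0.0, -1.0]]
force: [-0.1, -0.1, 5.3]
opening: 0.22
```

Run:
```python
from ring import *
W=snap('wrist','wrist8');S=snap('scene','scene8');s=read_state();print(s['time_s'],s['position'],s['force'],s['moment'])
cv2.imwrite('pics/z9.png',np.hstack([cv2.resize(W['pixels'][190:310,260:380,::-1],(400,400),interpolation=3),cv2.resize(S['pixels'][190:290,225:325,::-1],(400,400),interpolation=3)]))
```

```text
14.35 [0.46575185 0.03106625 0.15807245] [-0.12343532 -1.15518228  4.68987019] [-0.03710245  0.02331368 -0.05686461]
```

View pics/z9.png

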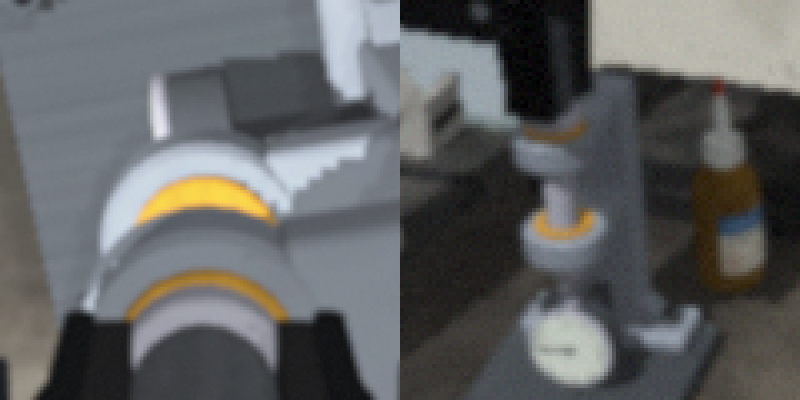

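The needle points left (270° clockwise, about 9 mm), so roughly 1 mm of travel is left. Pressing in fine steps.

Emit:
send_rows(
  moves=[0,0,0,0,0,-0.05,-1,0,0,0,0,0,0,-1],
)

```text
time_s: 14.55
position: [0.4657, 0.031, 0.1576]
tcp_rot: [[-0.0, 1.0, 0.0], [1.0, 0.0, -0.0], [-0.0, 0.0, -1.0]]
force: [-0.5, -0.5, 4.5]
opening: 0.218
```

Emit:
send_rows(
  moves=[0,0,0,0,0,-0.04,-1,0,0,0,0,0,0,-1],
)

```text
time_s: 14.75
position: [0.4658, 0.031, 0.1572]
tcp_rot: [[-0.0, 1.0, 0.0], [1.0, 0.0, -0.0], [-0.0, 0.0, -1.0]]
force: [-0.2, -0.1, 4.7]
opening: 0.218
```

Emit:
send_rows(
  moves=[0,0,0,0,0,-0.03,-1,0,0,0,0,0,0,-1],
)

```text
time_s: 14.95
position: [0.4658, 0.031, 0.157]
tcp_rot: [[-0.0, 1.0, 0.0], [1.0, 0.0, -0.0], [-0.0, 0.0, -1.0]]
force: [-1.8, -0.7, 6.0]
opening: 0.22
```

Emit:
send_rows(
  moves=[0,0,0,0,0,-0.03,-1,0,0,0,0,0,0,-1],
)

```text
time_s: 15.15
position: [0.4657, 0.0311, 0.157]
tcp_rot: [[-0.001, 1.0, 0.0], [1.0, 0.001, -0.0], [-0.0, 0.0, -1.0]]
force: [-0.9, -0.9, 8.4]
opening: 0.222
```

Run:
```python
from ring import *
W=snap('wrist','wrist9');S=snap('scene','scene9');s=read_state();print(s['time_s'],s['position'],s['force'],s['moment'])
cv2.imwrite('pics/z10.png',np.hstack([cv2.resize(W['pixels'][190:310,260:380,::-1],(400,400),interpolation=3),cv2.resize(S['pixels'][190:290,225:325,::-1],(400,400),interpolation=3)]))
```

```text
15.25 [0.46576037 0.03103445 0.15696759] [-0.81448708 -0.53311279  7.57230221] [-0.06700673  0.11529168  0.00677033]
```

View pics/z10.png

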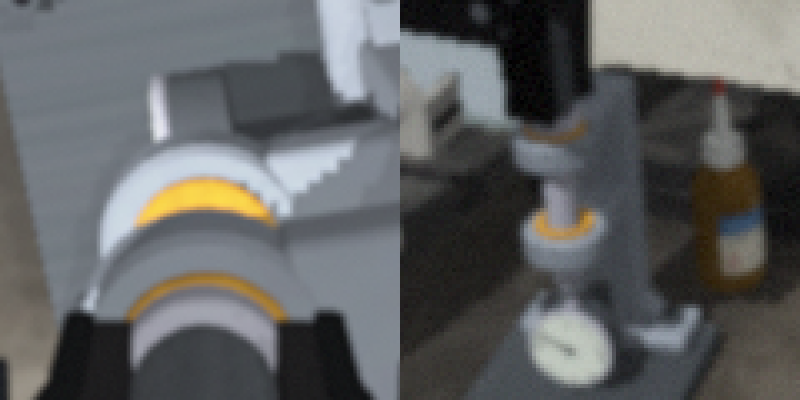

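The needle now stands at about 10 o'clock (300°, 10 mm). The height stopped at 0.157 m while the force stepped up, so the collar is home. Letting it settle, then handing in.

Emit:
send_rows(
  moves=[0,0,0,0,0,0,-1,0,0,0,0,0,0,-1,0,0,0,0,0,0,-1,0,0,0,0,0,0,-1,0,0,0,0,0,0,-1],
)

```text
time_s: 15.75
position: [0.4658, 0.031, 0.157]
tcp_rot: [[-0.001, 1.0, 0.0], [1.0, 0.001, -0.0], [-0.0, 0.0, -1.0]]
force: [-0.0, 0.3, 8.3]
opening: 0.218
```

Run:
```python
from h import *
s=read_state();print(s['time_s'],s['position'],s['force'],s['opening'],np.abs(s['qvel']).max())
print(hand_in())
```

```text
15.75 [0.46576734 0.03102811 0.15696494] [-0.04993305  0.33104022  8.26126029] 0.2179194596775844 0.08988174172837393
the job is handed in; nothing more can be done
None
```

The longest pin, which stood in the middle hole of the stand, is threaded through both bushings and held pressed home by its handle. I handed the job in at 15.75 s.

- **Collar home:** in the last steps the tool stopped at 0.157 m, the height expected with the pin home. The upward force rose from about 5 N to about 8 N, which I took as the collar meeting the upper bushing.
- **Dial:** the needle stands at about 10 o'clock, roughly 300° or 10 mm, as expected with the collar home.
- **Alignment:** side forces stayed under about 2 N all the way down, so the two bushings run in line for this pin.
- **Grip:** the fingers were still closed on the handle, at an opening of 0.218 (about 19 mm), and the arm was practically at rest.
- **Other objects:** pictures taken after the pin was drawn out showed the other two pins still in their holes. The oil bottle was unmoved in the last view. I did not check the ring gauge again at the end, but the arm did not come near it.
- **Disagreement:** the top camera put the upper bushing about 2 mm away in y from where the wrist camera did. I followed the wrist camera, and the fit agreed with it.

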